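# Zero the bakery's syrup colour tester with the tall glass cell

### The job

Take the tallest of the three glass cells out of the black rack, gripping it by its two narrow frosted edges only (never finger the clear windows), and dip about the lowest 2 cm of it into the open dust-off cup for about a second to blow the flour off. Then lift it out and hold it upright in the light tester, midway between lamp and receiver, with its window centred on the beam and facing squarely along it. Finish while still holding it there, steady; touch neither the cup nor the tester, and leave the other cells, the jar, the loaf and the scraper where they are.

Things in the scene. Friction and masses are not known exactly. Their poses are not given: they have to be found in the camera images.
- cell: The tall flat sealed glass cell (empty, about 50 g), 36 mm wide (its x), 12 mm thick (its y), 75 mm high (its z, up). Its two narrow side edges, facing its +x and -x, are white frosted rails, each 4 mm wide in x and the full 12 mm thick, over the whole height; grip it across its x, 36 mm from rail to rail. Origin at the centre of its underside. It starts upright in one of the rack's three slots.
- cell_pane: The clear glass of the tall cell between the two frosted rails: 28 mm wide (x), 10 mm thick (y), 75 mm high, origin at its middle (37.5 mm above the cell's underside), fixed in the cell with the same axes. Its two large clear window faces look to its +y and -y and must not be touched by the fingers.
- short_a: A short glass cell: same make and same 36 x 12 mm section as the tall one but only 45 mm high; origin at the centre of its underside. It stands in a rack slot and stays there.
- short_b: A second short glass cell, like short_a.
- rack: Fixed black plastic block, 70 mm (x) by 140 mm (y), 22 mm high, origin at the centre of its underside on the table. Three open slots 14 mm deep (slot floor 8 mm above the table), 48 mm apart along its y (at -48, 0, +48 mm), each 1.5 mm wider all round than a cell, holding the cells with their axes parallel to the rack's.
- cup: Fixed round open metal dust-off cup, 84 mm outer diameter, 76 mm inside, 60 mm high, inner floor 6 mm above the table; dark low foot ring 104 mm across. Origin at the centre of its underside on the table. Nothing is in it but a flat rubber air outlet 4 mm high.
- cup_rim (a point): Centre of the cup's mouth, at rim height (60 mm above the table).
- tester: Fixed open light tester: a grey base plate 90 mm (x) by 250 mm (y), 10 mm thick, with two housings 60 mm (x) by 45 mm (y), tops 143 mm above the table (thin fins up to 147 mm); the lamp stands at +y, the receiver at -y, inner faces 150 mm apart. A dark lens tube 32 mm across and 13 mm long sticks inward from each, leaving 124 mm free between the tubes. Origin at the centre of the underside on the table.
- beam (a point): The point on the light beam midway between lamp and receiver, 115 mm above the table; axes as the tester's: the beam runs horizontally along its y.
- jar: Amber glass jar with steel lid, 60 mm across, 85 mm high, origin at the centre of its underside. Bystander.
- loaf: Small brown loaf, 50 x 100 mm, 43 mm high, origin at the centre of its underside. Bystander.
- scraper: Dough scraper with steel blade and wooden grip, about 75 x 86 mm, 18 mm high, lying flat, origin at its underside. Bystander.

How it is judged:
By the outcome, as a careful person would: the job done as asked, in the order asked, and still so for the second after the job is handed in, while the arm keeps its last pose, push and grip.
It also fails if it takes over 58 s, if anything falls off the work surface, if the arm or the gripper's body presses on something with over 40 N, if the wrist force passes 120 N, or if a joint passes its speed limit or range.

### The arm

A 6-joint arm with a two-finger parallel gripper is mounted at the origin on the work surface. World frame = base frame: x ahead of the robot, y to its left, z up, the work surface at z = 0. Lengths are in m, angles in rad, forces in N, time in s.
With the tool pointing down it reaches from about 0.275 to 0.825 m from the base axis. Payload 4.9 kg.
Tool frame: the origin (TCP) lies at the very end of the fingers, on their centre line; the grasp point (between the pads) lies 19 mm behind it; z points along the fingers, y is the direction in which the jaws open and shut (so a half turn about z gives the same grasp; the last joint's range is limited). The gripper opens to 85 mm and grips with 20 to 120 N. Pads are 22 mm wide; open, the fingers measure 114 mm over their backs; the gripper's body (76 mm by 85 mm) begins 54 mm behind the grasp point. The pads swing forward as they close: fully open they stand 13 mm farther back than shut.
Start: joints at [1.072, 0.326, -0.193, 1.052, 0, 1.437], TCP at [0.196, 0.514, 0.231] pointing down, gripper open.
Joint ranges: [-2.65, 2.65], [-0.97, 1.79], [-1.3, 1.35], [-1.93, 2.1], [-1.47, 1.37], [-3.14, 3.14]. Speed limits (rad/s): [2.57, 2.57, 3.14, 3.14, 3.14, 3.14].

### API

Orientations are given as [roll, pitch, yaw] about the fixed x, y, z axes, in that order (R = Rz(yaw) Ry(pitch) Rx(roll)).
In Python, from plant import bot gives the robot as it stands.
- The arm moves only by the tool jog_arm, never from a script. Its argument "motion" is text: rows parted by semicolons, each of 4 numbers parted by spaces: the shift along the tool's x, y, z in mm, then the turn about the tool's z in degrees. In form: tx ty tz yaw; .... A call has 1 to 5 rows; each row is the pose to reach, as a shift and turn from the pose commanded when the call began, along the tool's axes at that moment; what a row does not reach only later rows make up. A row lasts 1/10 s, in which the tool goes at most 50 mm and 8.59 degrees, less where a joint would pass 70% of its speed; a pose out of reach is approached as far as the arm can. A call with a gripper value outside its range is refused whole. "fingers" is the closure, from 0 (fully open) to 1 (shut), set as the call begins (left out, the last holds). The fingers move at their own pace and stop on an object; "squeeze" is the grip in N (left out, the last holds). Time passes only in rows, so rows that repeat a pose let the fingers close. It gives the time, the measured TCP pose, the force and the opening at its end, in the units of the state.
- bot.read_state(): the state, without advancing time (a new reading comes with each control period).
- bot.grab_frame(name): name is "scene" or "top" or "wrist"; returns the picture (480x640x3 uint8, blue, green, red); there is no depth.
- bot.get_calibration(name): a dict with "fovy" (degrees; the focal length in pixels is half the picture's height over the tangent of half this angle, whatever the lens; pixels are square), "cx", "cy" (the principal point, pixels), "k1" (the pictures are not rectified: a ray, as slopes to the right and down, at radius r is drawn at 1 + k1 r^2 times it, then the intrinsics apply), "pose" (4x4, takes a point from camera to world coordinates). Camera axes: x right, y down, z forward; pixel columns grow to the right and rows downward; lengths in m; the calibration is good to about 2 mm. A picture is of the moment at which its call begins: read the wrist's pose just before it. get_calibration takes no time and is no camera call; for the wrist camera it gives the pose at the moment of the call.
- bot.sign_off(): hands the job in, once; it reports no verdict.
The state is a dict: "time_s": time; "qpos": joint angles; "dq": joint speeds; "joint_torque": joint torques, N m; "tool_pos": TCP position; "tcp_rot": TCP orientation; "ft_force": force on the tool from outside, world axes, zero at the start; "torque": the same for the moment, N m; "gripper_width": finger opening in m.
Only numpy, scipy, OpenCV 4.12 (cv2) and the standard library are available. Lean on these libraries where they do the work, as an engineer would, in place of code of your own. Each camera call takes 0.05 s, during which the arm holds its last target.

## Working session

There is one attempt and no reset: what is moved stays moved. The work goes in short steps, Python scripts to look and compute and a tool call to move; the robot and the scene stay as the last step left them, time stands still between calls to the robot, and variables do not carry over. Pictures are saved under pics/ and viewed, and the job is handed in when it is done.

Besides the shell and the picture viewer there is one more tool, called after "Emit:" as a command line: name --argument value ..., lists and objects as JSON in quotes. jog_arm: Moves the arm, as the interface text tells. Its arguments: {"type":"object","properties":{"motion":{"type":"string"},"fingers":{"type":"number"},"squeeze":{"type":"number"}},"required":["motion"]}

```bash
ls; mkdir -p pics
python3 - <<'E'
from plant import bot
import cv2
print(bot.read_state())
for n in("scene","top","wrist"):
    c=bot.get_calibration(n);print(n,c)
    cv2.imwrite(f"pics/{n}0.png",bot.grab_frame(n))
E
```

```text
pics
{'time_s': 0.0, 'qpos': array([ 1.07179938e+00,  3.26960955e-01, -1.93606581e-01,  1.05200937e+00,
        2.71921647e-05,  1.43658777e+00]), 'dq': array([ 1.13036176e-04,  3.02784712e-05, -1.05115000e-03,  7.29631943e-05,
       -3.13977708e-04, -6.04913084e-04]), 'joint_torque': array([-1.56812399e-03, -4.43395400e+01,  2.62441778e+01,  1.53957593e-02,
       -3.76797707e-04,  1.71932851e-05]), 'tool_pos': array([0.19591042, 0.51328492, 0.23048394]), 'tcp_rot': array([-3.13983173e+00, -2.65199370e-04,  2.77680400e+00]), 'ft_force': array([-0.48285565,  0.89415545, -0.23287249]), 'torque': array([ 0.00913534, -0.04679827, -0.03000184]), 'gripper_width': 0.08552466258693102}
scene {'fovy': 50.213651306977845, 'cx': 313.94448959687105, 'cy': 245.53369685249697, 'k1': -0.07802985551715687, 'pose': array([[ 0.63584778,  0.58726751, -0.50081382,  1.07483565],
       [ 0.7717757 , -0.49029269,  0.4049387 , -0.3927769 ],
       [-0.00773801, -0.64399531, -0.76499031,  0.82103832],
       [ 0.        ,  0.        ,  0.        ,  1.        ]])}
top {'fovy': 44.953330555141456, 'cx': 319.13749979173207, 'cy': 241.08131373748492, 'k1': -0.1715843881919955, 'pose': array([[ 2.96987955e-02, -9.94053457e-01,  1.04765004e-01,
         4.65662873e-01],
       [-9.99552422e-01, -2.99121924e-02, -4.65950147e-04,
        -2.90347590e-02],
       [ 3.59693030e-03, -1.04704275e-01, -9.94496896e-01,
         1.10704199e+00],
       [ 0.00000000e+00,  0.00000000e+00,  0.00000000e+00,
         1.00000000e+00]])}
wrist {'fovy': 63.16362403068272, 'cx': 311.49991346145123, 'cy': 245.60954013401582, 'k1': -0.050277552102266476, 'pose': array([[ 0.3562584 ,  0.88693595,  0.29398057,  0.12031617],
       [ 0.93438428, -0.33734268, -0.11456844,  0.54303184],
       [-0.00244267,  0.31550679, -0.94892017,  0.37334645],
       [ 0.        ,  0.        ,  0.        ,  1.        ]])}
```

View pics/scene0.png

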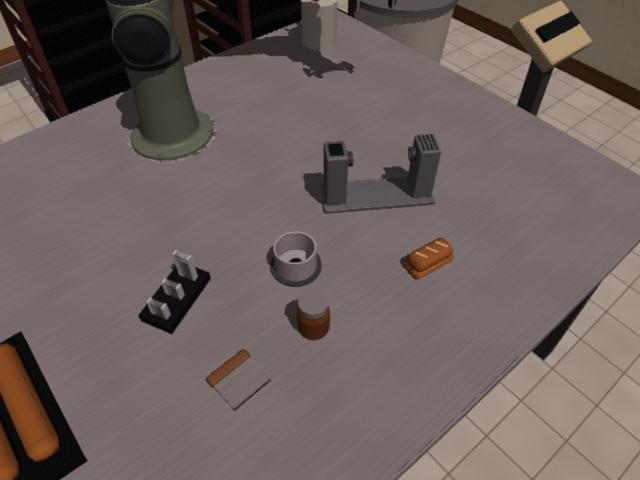

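View pics/top0.png

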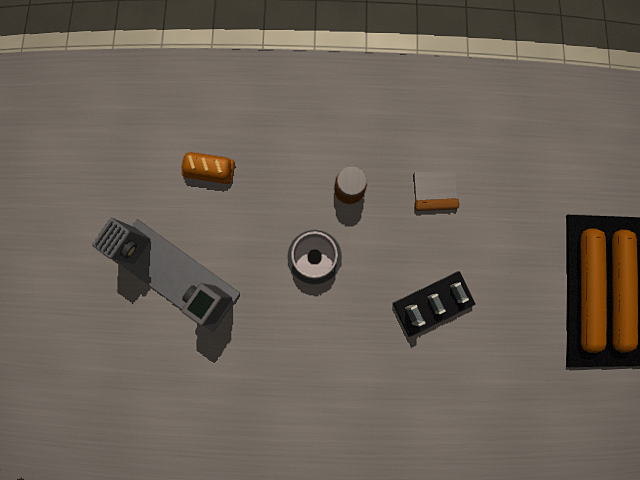

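View pics/wrist0.png

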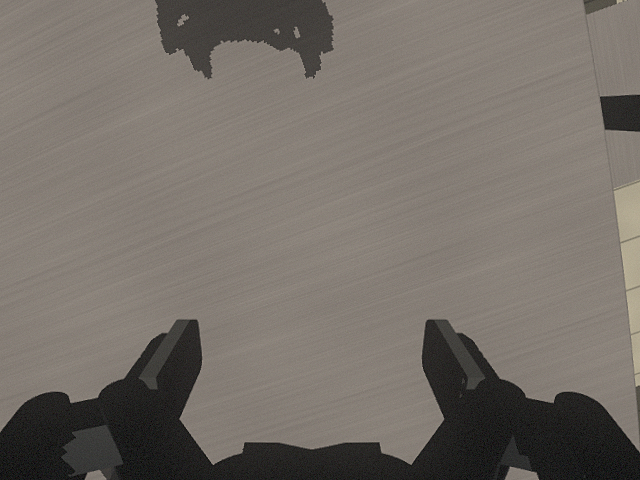

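```bash
cat > h.py <<'E'
import numpy as np, cv2
def K(c):
    f=240/np.tan(np.radians(c['fovy'])/2); return f
def ray(c,uv):
    f=K(c); uv=np.atleast_2d(np.array(uv,float))
    d=np.c_[(uv[:,0]-c['cx'])/f,(uv[:,1]-c['cy'])/f]
    s=d.copy()
    for _ in range(30):
        s=d/(1+c['k1']*(s**2).sum(1,keepdims=True))
    v=np.c_[s,np.ones(len(s))]@c['pose'][:3,:3].T
    return c['pose'][:3,3],v
def plane(c,uv,z):
    o,v=ray(c,uv); return o+v*((z-o[2])/v[:,2:3])
def proj(c,P):
    P=np.atleast_2d(P); q=(P-c['pose'][:3,3])@c['pose'][:3,:3]
    s=q[:,:2]/q[:,2:]; s=s*(1+c['k1']*(s**2).sum(1,keepdims=True))
    return s*K(c)+[c['cx'],c['cy']]
E
python3 - <<'E'
import cv2
t=cv2.imread('pics/top0.png')
def crop(n,x0,y0,x1,y1,k,src=t):
    cv2.imwrite(f'pics/{n}.png',cv2.resize(src[y0:y1,x0:x1],None,fx=k,fy=k,interpolation=cv2.INTER_CUBIC))
crop('c_rack',385,262,485,342,8-0)
crop('c_test',85,205,250,325,4.8)
crop('c_cup',280,220,350,290,8)
E
```

```text
(no output)
```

View pics/c_rack.png

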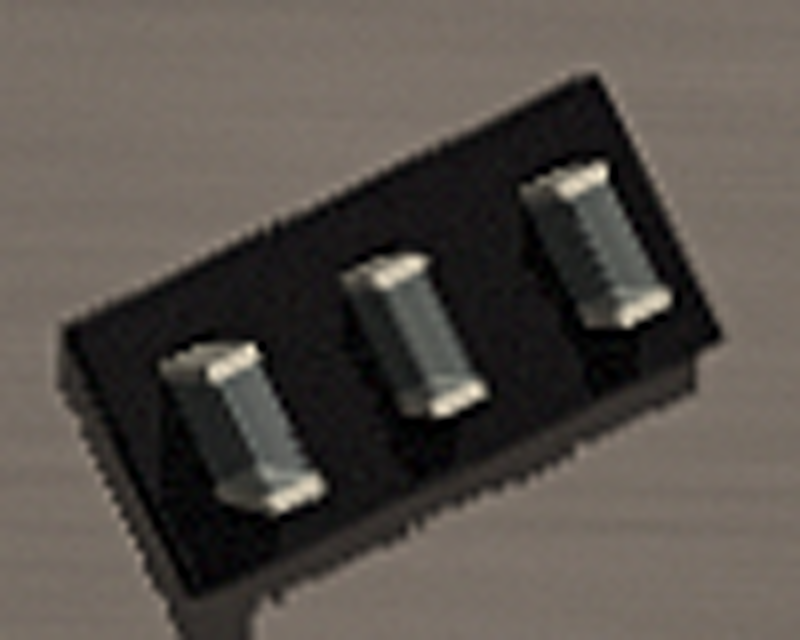

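View pics/c_test.png

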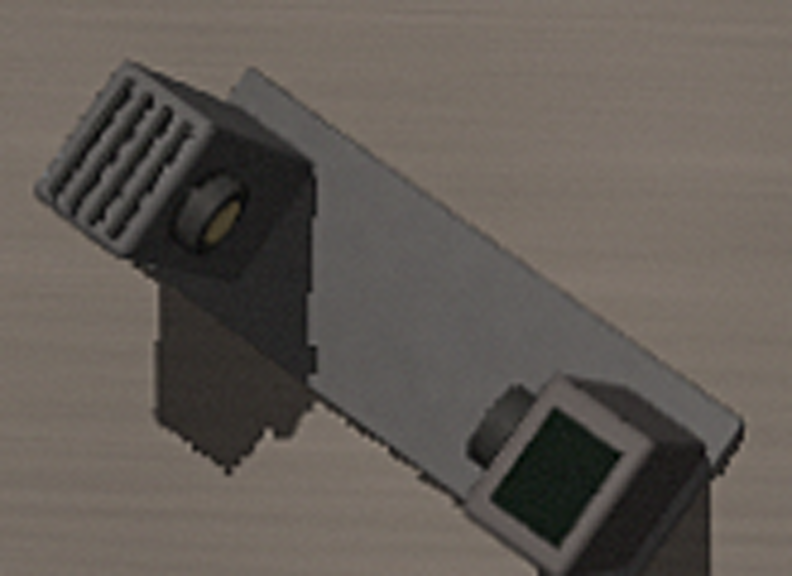

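View pics/c_cup.png

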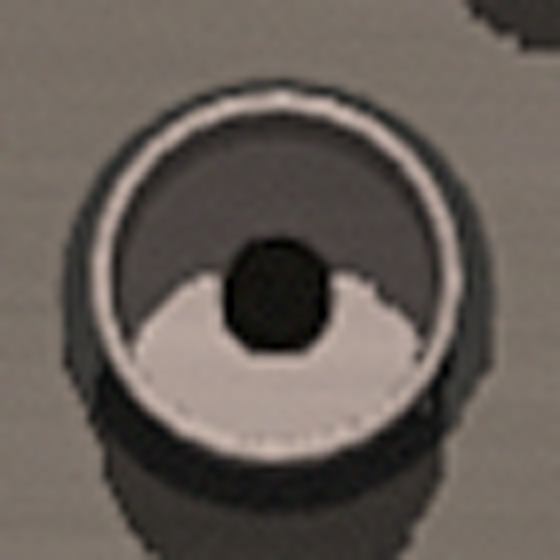

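Run:
```python
from plant import bot
from h import *
c=bot.get_calibration('top')
def P(pts,x0,y0,k,z): 
    uv=(np.array(pts)+.5)/k-.5+[x0,y0]; return plane(c,uv,z)
def ang(a,b): return np.degrees(np.arctan2(*(b-a)[1::-1]))
r=P([(65,328),(592,75),(720,338),(195,597)],385,262,8,.022)
print('rack',r.round(4),'c',r.mean(0)); print([np.linalg.norm(r[i]-r[(i+1)%4]) for i in range(4)])
print('ydir',ang(r[1],r[0]),ang(r[2],r[3]),'xdir',ang(r[2],r[1]),ang(r[3],r[0]))
cell=P([(168,378-20),(262,352),(325,495),(270,515)],385,262,8,.083)
print('tall top rails', P([(240,360),(290,497)],385,262,8,.083))
cu=P([(93,275),(463,275),(278,90),(278,460)],280,220,8,.06); print('cup',cu,cu[:2].mean(0),cu[2:].mean(0))
a=P([(128,62),(36,190),(125,255),(212,128)],85,205,4.8,.145)
b=P([(560,375),(655,440),(560,574),(465,505)],85,205,4.8,.143)
print('lamp',a.mean(0),[np.linalg.norm(a[i]-a[(i+1)%4]) for i in range(4)]);print('rec',b.mean(0),[np.linalg.norm(b[i]-b[(i+1)%4]) for i in range(4)])
print(ang(b.mean(0),a.mean(0)),np.linalg.norm(a.mean(0)-b.mean(0)),(a.mean(0)+b.mean(0))/2)
```

```text
rack [[ 0.4686 -0.1704  0.022 ]
 [ 0.5311 -0.2949  0.022 ]
 [ 0.4697 -0.3266  0.022 ]
 [ 0.4066 -0.2024  0.022 ]] c [ 0.46899727 -0.2485731   0.022     ]
[np.float64(0.13934273192435712), np.float64(0.06908338916347169), np.float64(0.13929965518417886), np.float64(0.06969858525530645)]
ydir 116.6731808355001 116.92604915257073 xdir 27.23260228496798 27.264192702565747
tall top rails [[ 0.46229307 -0.2015499   0.083     ]
 [ 0.43235725 -0.21329648  0.083     ]]
cup [[ 0.55103547  0.02038305  0.06      ]
 [ 0.55355383 -0.06335514  0.06      ]
 [ 0.59446747 -0.02019763  0.06      ]
 [ 0.51044823 -0.02276197  0.06      ]] [ 0.55229465 -0.02148605  0.06      ] [ 0.55245785 -0.0214798   0.06      ]
lamp [0.56219507 0.3262892  0.145     ] [np.float64(0.056336390522156526), np.float64(0.04127294827803023), np.float64(0.05460250569000834), np.float64(0.03998517074034898)]
rec [0.45718885 0.16382529 0.143     ] [np.float64(0.0404556565348316), np.float64(0.05697212201574153), np.float64(0.04122610297837819), np.float64(0.056083595477201535)]
57.12397099760159 0.19345497751119406 [0.50969196 0.24505724 0.144     ]
```

```bash
cat >> h.py <<'E'
def shift(s,target,yawdeg):
    from scipy.spatial.transform import Rotation as Ro
    R=Ro.from_euler('xyz',s['tcp_rot']).as_matrix()
    d=R.T@(np.array(target)-s['tool_pos'])*1000
    y=np.degrees(s['tcp_rot'][2]); t=-((yawdeg-y+180)%360-180)
    print('t',round(s['time_s'],2),'pos',s['tool_pos'].round(4),'rpy',np.degrees(s['tcp_rot']).round(2),'F',s['ft_force'].round(1),'w',round(s['gripper_width'],4))
    print('shift',d.round(1),'turn',round(t,2),'rows>=',max(np.linalg.norm(d)/50,abs(t)/8.59).round(1))
E
python3 - <<'E'
from plant import bot
from h import *
shift(bot.read_state(),[.4473,-.2058,.23],117.1)
# scene cross-check: project rack etc.
c=bot.get_calibration('scene')
img=cv2.imread('pics/scene0.png')
def box(ctr,yaw,xs,ys,z):
    a=np.radians(yaw);X=np.array([np.cos(a),np.sin(a),0]);Y=np.array([-np.sin(a),np.cos(a),0])
    return [np.array(ctr)+X*sx*xs+Y*sy*ys+np.array([0,0,z]) for sx,sy in((-1,-1),(1,-1),(1,1),(-1,1))]
for p in [box([.469,-.2486,0],27,.035,.07,.022), box([.5097,.2451,0],-32.9,.045,.125,.01),box([.5097,.2451,0],-32.9,.03,.12,.143),box([.4473,-.2058,0],27,.018,.006,.083)]:
    cv2.polylines(img,[(proj(c,p)*16).astype(int)],True,(0,255,255),1,cv2.LINE_AA,4)
th=np.linspace(0,6.28,60);p=np.c_[.5524+.042*np.cos(th),-.0215+.042*np.sin(th),0*th+.06]
cv2.polylines(img,[(proj(c,p)*16).astype(int)],True,(0,255,255),1,cv2.LINE_AA,4)
cv2.imwrite('pics/ov.png',cv2.resize(img[125:345,130:450],None,fx=2.5,fy=2.5,interpolation=cv2.INTER_CUBIC))
E
```

```text
t 0.15 pos [0.196  0.5134 0.2307] rpy [-1.7993e+02 -1.0000e-02  1.5910e+02] F [-0.4 -0.8  0.5] w 0.0857
shift [-491.3 -582.3    1.4] turn 42.0 rows>= 15.2
```

View pics/ov.png

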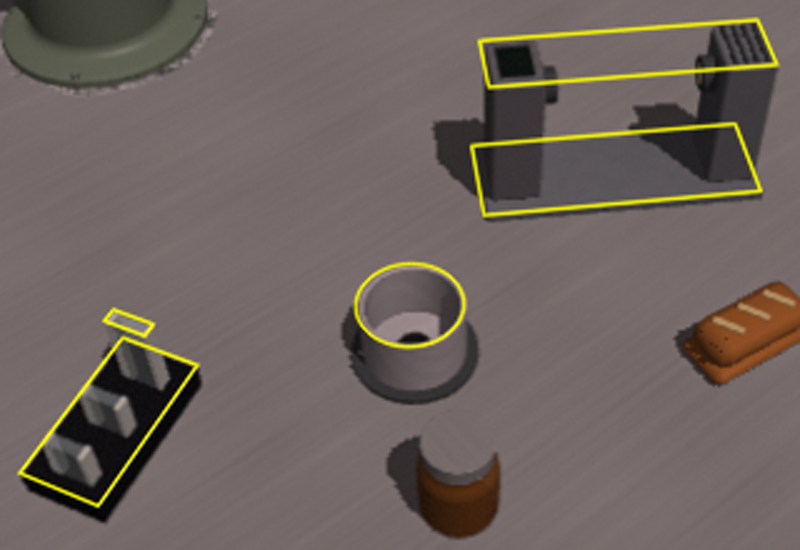

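Emit:
jog_arm --motion "-32 -38 0 8; -64 -76 0 16; -96 -114 0 24; -128 -152 0 32; -160 -190 0 40"

```text
time_s: 0.65
tool_pos: [0.2779, 0.2774, 0.2311]
tcp_rot: [3.141, 0.0, 2.074]
ft_force: [0.7, -0.2, -0.0]
gripper_width: 0.0855
```

Run:
```python
from plant import bot
from h import *
shift(bot.read_state(),[.4473,-.2058,.20],117.1)
```

```text
t 0.65 pos [0.2779 0.2774 0.2311] rpy [1.7999e+02 2.0000e-02 1.1882e+02] F [ 0.7 -0.2 -0. ] w 0.0855
shift [-505.   -84.6   31.3] turn 1.72 rows>= 10.3
```

Emit:
jog_arm --motion "-49 -8 3 1; -98 -16 6 2; -147 -24 9 2; -196 -33 12 2; -245 -41 15 2"

```text
time_s: 1.15
tool_pos: [0.3613, 0.0433, 0.2163]
tcp_rot: [3.141, 0.0, 2.044]
ft_force: [0.6, 0.7, -0.1]
gripper_width: 0.0854
```

Emit:
jog_arm --motion "-49 -8 3 0; -98 -16 6 0; -147 -24 9 0; -196 -33 12 0; -245 -41 15 0"

```text
time_s: 1.65
tool_pos: [0.4363, -0.1937, 0.201]
tcp_rot: [3.141, -0.0, 2.043]
ft_force: [1.5, 1.2, -0.2]
gripper_width: 0.085
```

Run:
```python
from plant import bot
from h import *
import pickle
bot.grab_frame("wrist")
s=bot.read_state();c=bot.get_calibration('wrist')
im=bot.grab_frame("wrist");cv2.imwrite('pics/w1.png',im);pickle.dump((s,c),open('w1.pkl','wb'))
shift(s,[.4473,-.2058,.20],117.1)
```

```text
t 1.7 pos [ 0.4394 -0.201   0.2008] rpy [-179.97    0.39  116.77] F [ 5.1 -7.1  1.3] w 0.0853
shift [-7.8  4.9  0.9] turn -0.33 rows>= 0.2
```

View pics/w1.png

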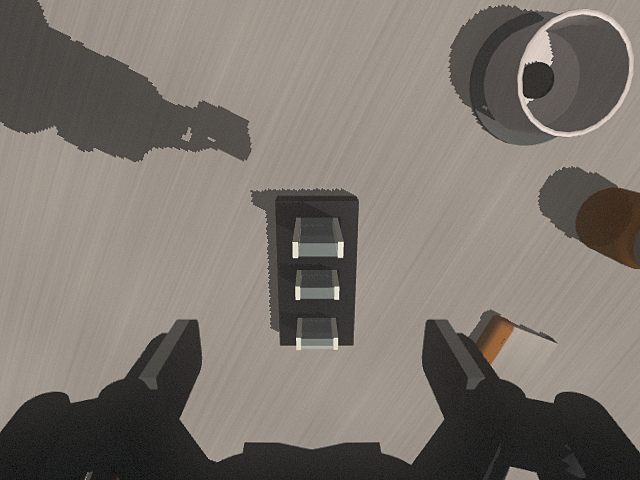

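Emit:
jog_arm --motion "-8 5 10 0; -8 5 20 0; -8 5 30 0; -8 5 30 0; -8 5 30 0"

```text
time_s: 2.25
tool_pos: [0.444, -0.1952, 0.171]
tcp_rot: [-3.141, -0.001, 2.045]
ft_force: [-0.1, 0.3, -0.6]
gripper_width: 0.0857
```

Run:
```python
from plant import bot
from h import *
import pickle
s=bot.read_state();c=bot.get_calibration('wrist')
im=bot.grab_frame("wrist");cv2.imwrite('pics/w2.png',im);pickle.dump((s,c),open('w2.pkl','wb'))
shift(s,[.4473,-.2058,.20],117.1)
cv2.imwrite('pics/w2c.png',cv2.resize(im[170:390,240:400],None,fx=4-1.3,fy=2.7,interpolation=cv2.INTER_CUBIC))
def box(ctr,yaw,xs,ys,z):
    a=np.radians(yaw);X=np.array([np.cos(a),np.sin(a),0]);Y=np.array([-np.sin(a),np.cos(a),0])
    return [np.array(ctr)+X*sx*xs+Y*sy*ys+np.array([0,0,z]) for sx,sy in((-1,-1),(1,-1),(1,1),(-1,1))]
for p in [box([.469,-.2486,0],27,.035,.07,.022),box([.4473,-.2058,0],27,.018,.006,.083)]:
    print(proj(c,p).round(1))
    cv2.polylines(im,[(proj(c,p)*16).astype(int)],True,(0,255,255),1,cv2.LINE_AA,4)
cv2.imwrite('pics/w2o.png',cv2.resize(im[150:400,200:440],None,fx=2.4,fy=2.4,interpolation=cv2.INTER_CUBIC))
```

```text
t 2.25 pos [ 0.444  -0.1952  0.171 ] rpy [-1.7996e+02 -6.0000e-02  1.1718e+02] F [-0.1  0.3 -0.6] w 0.0857
shift [-10.9  -1.9 -29.1] turn 0.08 rows>= 0.6
[[269.1 367.2]
 [348.3 367.5]
 [354.6 212.8]
 [263.3 212.5]]
[[280.3 277.6]
 [336.5 277.8]
 [336.9 260.2]
 [279.9 260. ]]
```

View pics/w2o.png

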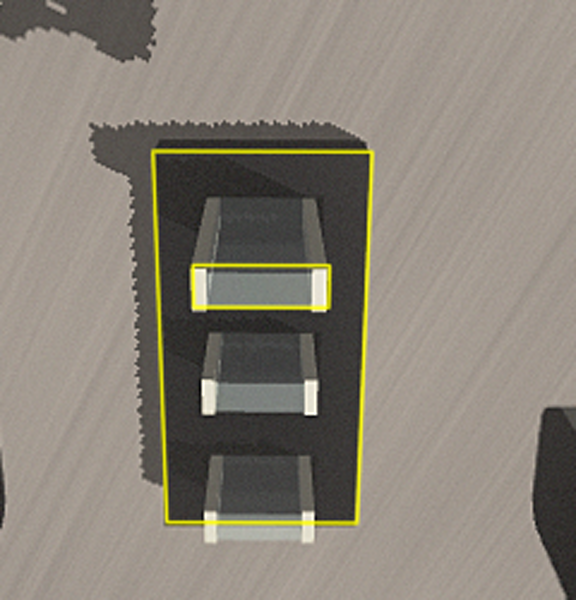

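View pics/w2.png

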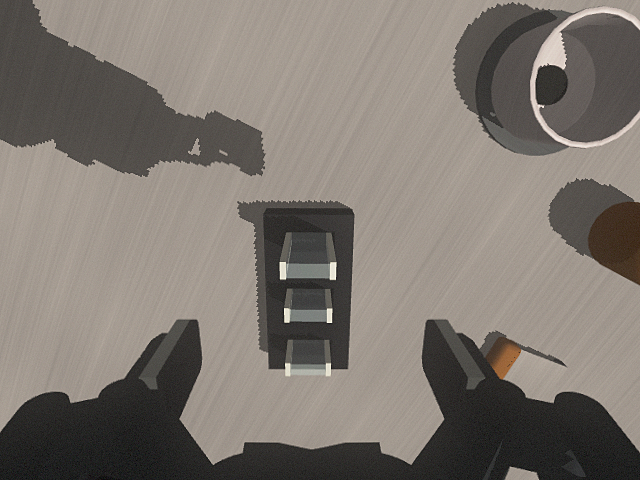

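Emit:
jog_arm --motion "-6 -1 0 0; -11.5 -2 0 0; -11.5 -2 20 0; -11.5 -2 40 0; -11.5 -2 60 0"

```text
time_s: 2.8
tool_pos: [0.4485, -0.2085, 0.1111]
tcp_rot: [3.141, 0.001, 2.043]
ft_force: [-0.7, 0.6, 0.3]
gripper_width: 0.0852
```

Emit:
jog_arm --motion "0 0 0 0; 0 0 0 0"

```text
time_s: 3.0
tool_pos: [0.4479, -0.2079, 0.1116]
tcp_rot: [-3.141, -0.0, 2.043]
ft_force: [0.0, -0.5, 0.2]
gripper_width: 0.0859
```

Run:
```python
from plant import bot
from h import *
s=bot.read_state();c=bot.get_calibration('wrist')
im=bot.grab_frame("wrist");cv2.imwrite('pics/w3.png',im)
shift(s,[.4476,-.2063,.052],117.0)
```

```text
t 3.0 pos [ 0.4479 -0.2079  0.1116] rpy [-1.7999e+02 -1.0000e-02  1.1708e+02] F [ 0.  -0.5  0.2] w 0.0859
shift [ 1.6  0.4 59.6] turn 0.08 rows>= 1.2
```

View pics/w3.png

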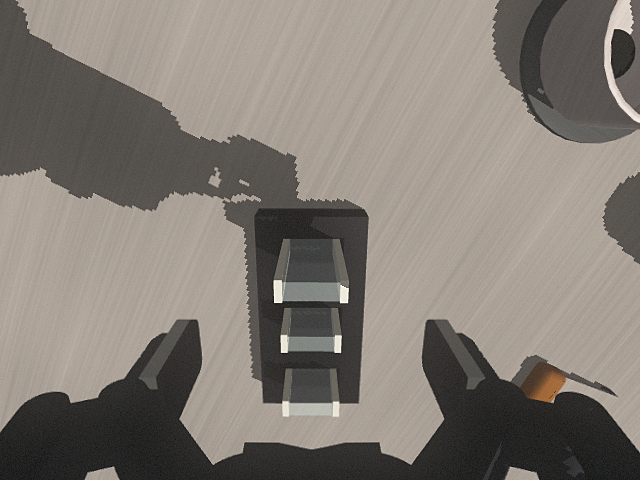

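Emit:
jog_arm --motion "1 0 15 0; 1 0 30 0; 1 0 45 0; 1 0 60 0; 1 0 60 0"

```text
time_s: 3.55
tool_pos: [0.4471, -0.2065, 0.051]
tcp_rot: [-3.141, -0.001, 2.044]
ft_force: [-0.3, -0.0, 0.9]
gripper_width: 0.0854
```

Run:
```python
from plant import bot
from h import *
s=bot.read_state();c=bot.get_calibration('wrist')
im=bot.grab_frame("wrist");cv2.imwrite('pics/w4.png',im)
shift(s,[.4476,-.2063,.052],117.0)
```

```text
t 3.55 pos [ 0.4471 -0.2065  0.051 ] rpy [-1.7997e+02 -5.0000e-02  1.1709e+02] F [-0.3 -0.   0.9] w 0.0854
shift [ 0.   0.5 -1. ] turn 0.09 rows>= 0.0
```

View pics/w4.png

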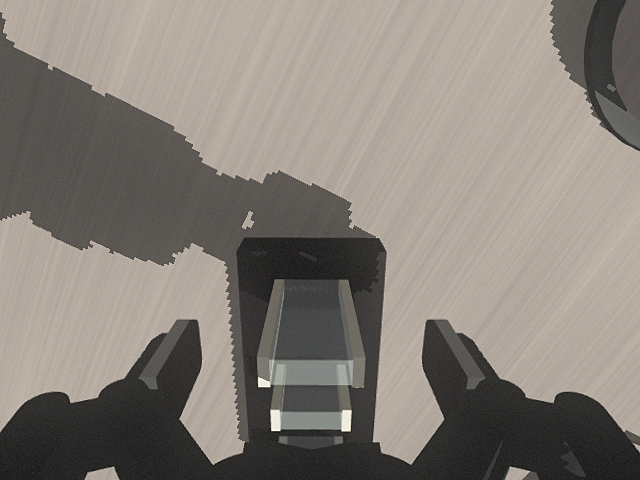

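Emit:
jog_arm --motion "0 0 0 0; 0 0 0 0; 0 0 0 0; 0 0 0 0; 0 0 0 0" --fingers 1 --squeeze 35

```text
time_s: 4.1
tool_pos: [0.4479, -0.207, 0.052]
tcp_rot: [3.141, 0.001, 2.044]
ft_force: [-0.4, -0.4, 6.0]
gripper_width: 0.0356
```

Emit:
jog_arm --motion "0 0 0 0; 0 0 0 0; 0 0 0 0; 0 0 0 0; 0 0 0 0"

```text
time_s: 4.6
tool_pos: [0.4479, -0.207, 0.052]
tcp_rot: [3.141, 0.001, 2.044]
ft_force: [-1.5, 0.1, 5.3]
gripper_width: 0.0349
```

Run:
```python
from plant import bot
from h import *
s=bot.read_state();c=bot.get_calibration('wrist')
im=bot.grab_frame("wrist");cv2.imwrite('pics/w5.png',im)
shift(s,[.4476,-.2063,.052],117.0)
```

```text
t 4.6 pos [ 0.4479 -0.207   0.052 ] rpy [1.7996e+02 7.0000e-02 1.1710e+02] F [-1.5  0.1  5.3] w 0.0349
shift [0.8 0.  0. ] turn 0.1 rows>= 0.0
```

View pics/w5.png

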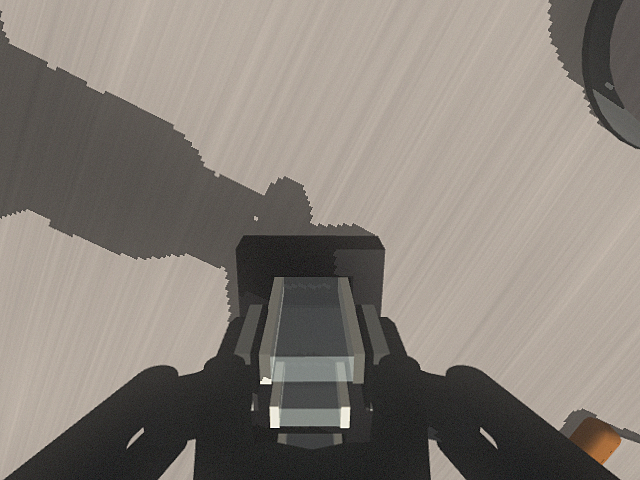

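Emit:
jog_arm --motion "0 0 -5 0; 0 0 -15 0; 0 0 -25 0; 0 0 -35 0; 0 0 -50 0"

```text
time_s: 5.15
tool_pos: [0.4472, -0.2065, 0.102]
tcp_rot: [-3.141, -0.0, 2.044]
ft_force: [-0.3, 0.1, -0.5]
gripper_width: 0.0354
```

Emit:
jog_arm --motion "0 0 -20 0; 0 0 -40 0; 0 0 -60 0; 0 0 -60 0; 0 0 -60 0"

```text
time_s: 5.65
tool_pos: [0.4477, -0.2068, 0.1617]
tcp_rot: [3.141, 0.001, 2.044]
ft_force: [-0.5, -0.3, -0.4]
gripper_width: 0.0356
```

Run:
```python
from plant import bot
from h import *
s=bot.read_state();c=bot.get_calibration('wrist')
im=bot.grab_frame("wrist");cv2.imwrite('pics/w6.png',im)
cv2.imwrite('pics/s6.png',cv2.resize(bot.grab_frame('scene')[180:330,120:320],None,fx=4,fy=4,interpolation=cv2.INTER_CUBIC))
shift(s,[.5524,-.0215,.16],87.0)
```

```text
t 5.65 pos [ 0.4477 -0.2068  0.1617] rpy [1.7996e+02 7.0000e-02 1.1710e+02] F [-0.5 -0.3 -0.4] w 0.0356
shift [117.2 177.6   1.7] turn 30.1 rows>= 4.3
```

View pics/w6.png

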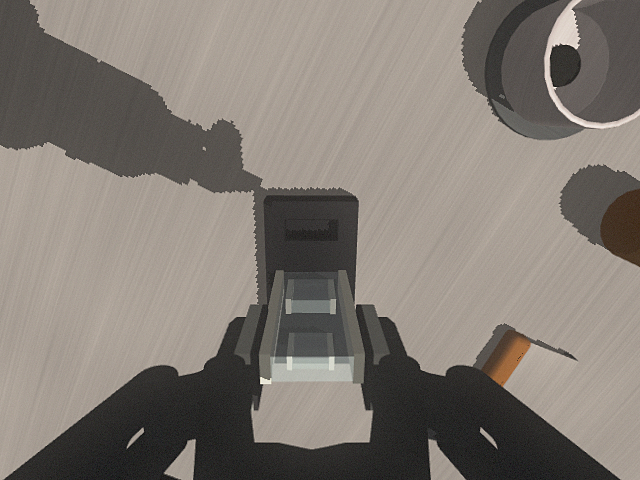

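View pics/s6.png

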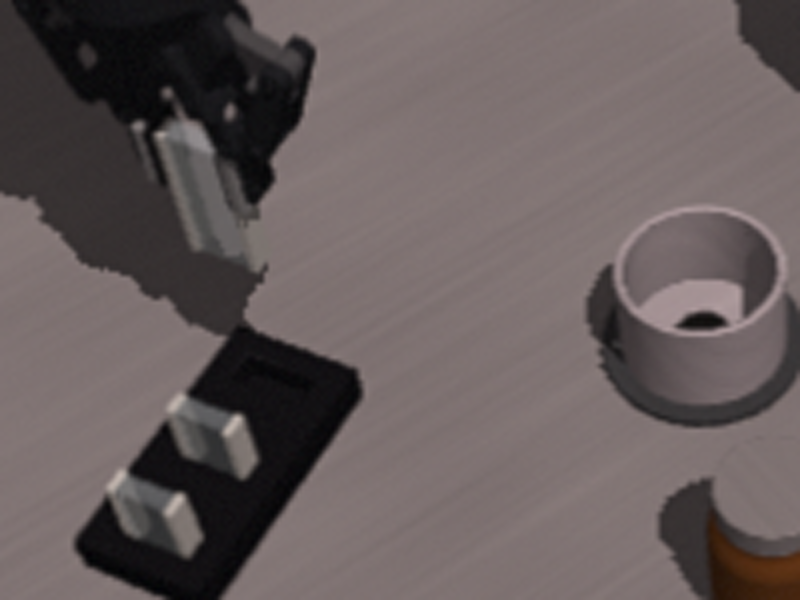

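Emit:
jog_arm --motion "23 35 0 6; 47 71 0 12; 70 106 0 18; 94 142 0 24; 117 177 2 30"

```text
time_s: 6.25
tool_pos: [0.5517, -0.0202, 0.1582]
tcp_rot: [-3.14, -0.0, 1.516]
ft_force: [-0.3, -0.3, -0.4]
gripper_width: 0.0356
```

Emit:
jog_arm --motion "0 0 0 0; 0 0 0 0; 0 0 0 0"

```text
time_s: 6.55
tool_pos: [0.5507, -0.0224, 0.1584]
tcp_rot: [-3.14, 0.0, 1.52]
ft_force: [-0.2, -0.0, -0.6]
gripper_width: 0.0351
```

Run:
```python
from plant import bot
from h import *
import pickle
s=bot.read_state();c=bot.get_calibration('wrist')
im=bot.grab_frame("wrist");cv2.imwrite('pics/w7.png',im);pickle.dump((s,c),open('w7.pkl','wb'))
im2=bot.grab_frame('top')
cv2.imwrite('pics/t7.png',cv2.resize(im2[180:330,220:420],None,fx=4,fy=4,interpolation=cv2.INTER_CUBIC))
shift(s,[.5524,-.0215,.16],87.0)
```

```text
t 6.55 pos [ 0.5507 -0.0224  0.1584] rpy [-1.7988e+02  1.0000e-02  8.7090e+01] F [-0.2 -0.  -0.6] w 0.0351
shift [ 1.   1.7 -1.6] turn 0.09 rows>= 0.1
```

View pics/w7.png

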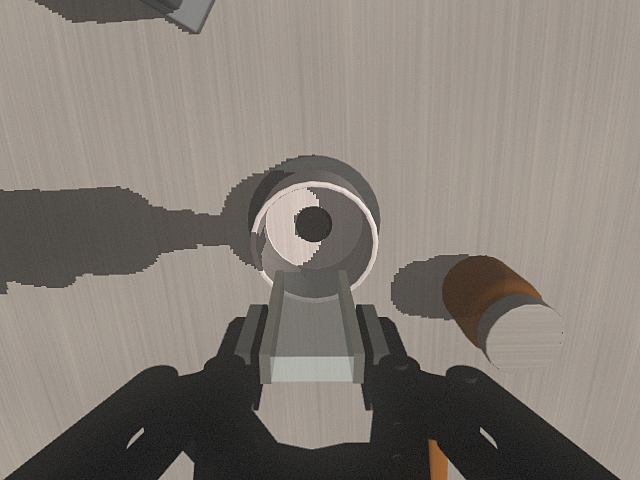

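View pics/t7.png

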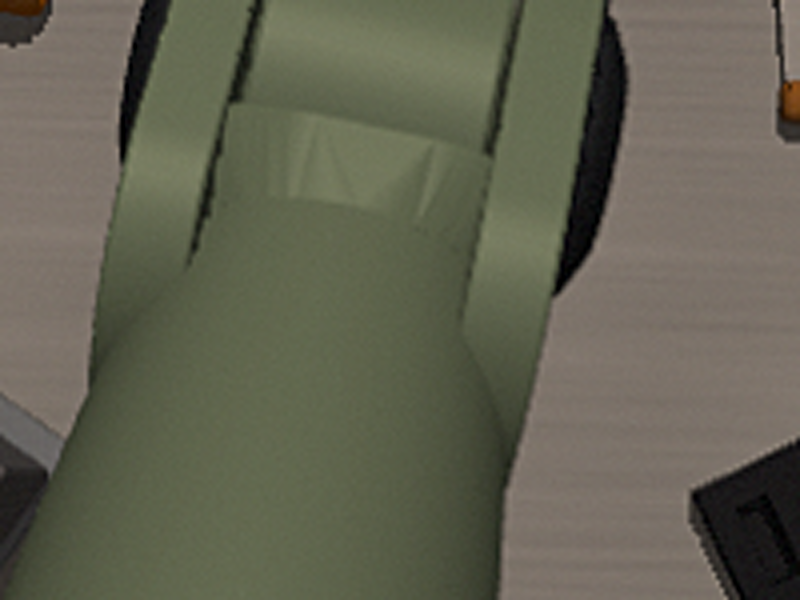

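Run:
```python
from h import *
import pickle
s,c=pickle.load(open('w7.pkl','rb'))
print('cup exp',proj(c,[[.5524,-.0215,.06],[.5524+.042,-.0215,.06],[.5524-.042,-.0215,.06],[.5524,-.0215+.042,.06]]).round(1))
p=s['tool_pos'];y=s['tcp_rot'][2]
X=np.array([np.cos(y),np.sin(y),0]);Y=np.array([np.sin(y),-np.cos(y),0])
for z in(.031,.034,-.044): print(z,proj(c,[p+X*a+Y*b+[0,0,z] for a in(-.006,.006) for b in (-.018,.018)]).round(1).tolist())
im=cv2.imread('pics/w7.png');cv2.imwrite('pics/w7c.png',cv2.resize(im[250:400,220:400],None,fx=4.4,fy=4,interpolation=cv2.INTER_CUBIC))
```

```text
cup exp [[314.4 245.9]
 [378.9 242.9]
 [250.3 249. ]
 [311.2 181.5]]
0.031 [[259.5, 383.9], [363.9, 384.0], [257.9, 354.2], [365.6, 354.3]]
0.034 [[258.4, 389.6], [365.0, 389.7], [256.7, 359.5], [366.8, 359.6]]
-0.044 [[277.5, 291.3], [346.1, 291.4], [276.9, 270.1], [346.8, 270.2]]
```

View pics/w7c.png

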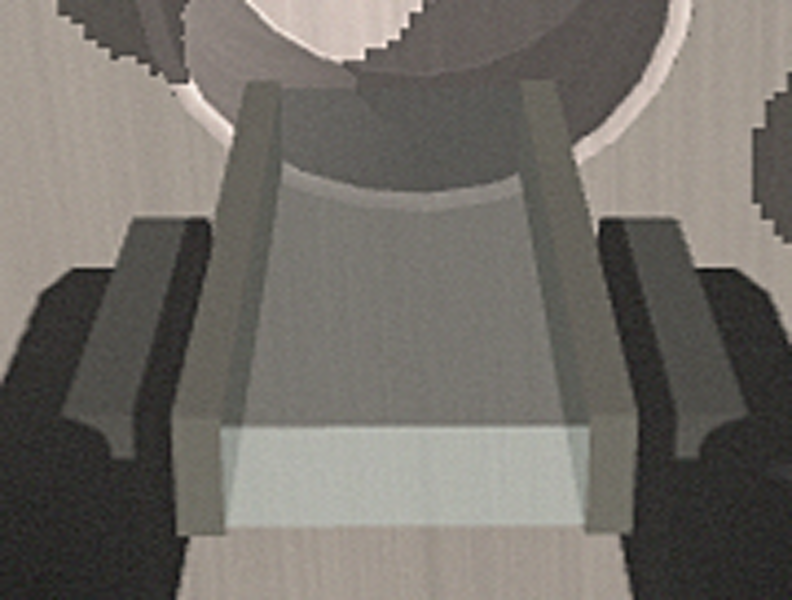

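Emit:
jog_arm --motion "1 2 0 0; 1 2 12 0; 1 2 26 0; 1 2 40 0; 1 2 54 0"

```text
time_s: 7.15
tool_pos: [0.5534, -0.0214, 0.1041]
tcp_rot: [-3.141, -0.0, 1.519]
ft_force: [0.3, -0.1, -0.9]
gripper_width: 0.0354
```

Emit:
jog_arm --motion "0 0 10 0; 0 0 20 0; 0 0 20 0; 0 0 20 0; 0 0 20 0"

```text
time_s: 7.65
tool_pos: [0.5543, -0.0211, 0.0859]
tcp_rot: [3.14, 0.0, 1.52]
ft_force: [0.0, -0.5, -0.2]
gripper_width: 0.0352
```

Run:
```python
from plant import bot
from h import *
s=bot.read_state()
im=bot.grab_frame("wrist");cv2.imwrite('pics/w8.png',im)
im2=bot.grab_frame('scene')
cv2.imwrite('pics/s8.png',cv2.resize(im2[180:330,220:420],None,fx=4,fy=4,interpolation=cv2.INTER_CUBIC))
shift(s,[.5524,-.0215,.084],87.0)
```

```text
t 7.65 pos [ 0.5543 -0.0211  0.0859] rpy [1.7994e+02 1.0000e-02 8.7100e+01] F [ 0.  -0.5 -0.2] w 0.0352
shift [-0.5 -1.9  1.9] turn 0.1 rows>= 0.1
```

View pics/s8.png

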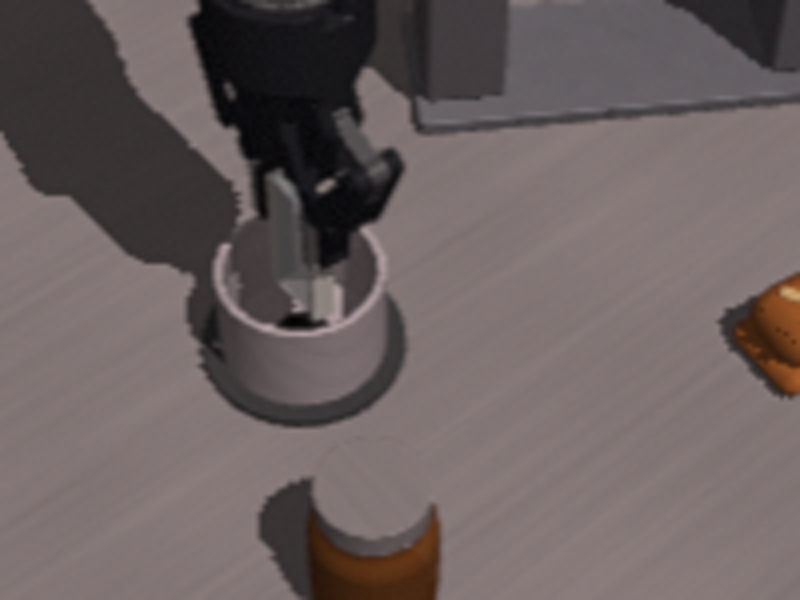

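Dipped and free of the rim; I'll go 1.5 mm deeper, hold for a second, then lift.

Emit:
jog_arm --motion "0 -1 1.5 0; 0 -1 1.5 0; 0 -1 1.5 0; 0 -1 1.5 0; 0 -1 1.5 0"

```text
time_s: 8.25
tool_pos: [0.5528, -0.0209, 0.0838]
tcp_rot: [3.142, 0.0, 1.52]
ft_force: [0.0, -0.2, -1.0]
gripper_width: 0.0357
```

Emit:
jog_arm --motion "0 0 0 0; 0 0 0 0; 0 0 0 0; 0 0 0 0; 0 0 0 0"

```text
time_s: 8.75
tool_pos: [0.5528, -0.0209, 0.0838]
tcp_rot: [3.142, 0.0, 1.52]
ft_force: [-0.2, 0.2, -0.6]
gripper_width: 0.0354
```

Emit:
jog_arm --motion "0 0 -15 0; 0 0 -30 0; 0 0 -50 0; 0 0 -75 0; 0 0 -100 0"

```text
time_s: 9.25
tool_pos: [0.5524, -0.0209, 0.1845]
tcp_rot: [-3.141, -0.0, 1.52]
ft_force: [0.4, 0.5, -1.1]
gripper_width: 0.0352
```

Emit:
jog_arm --motion "0 0 -30 0; 0 0 -60 0; 0 0 -90 0; 0 0 -90 0; 0 0 -90 0"

```text
time_s: 9.75
tool_pos: [0.5531, -0.021, 0.2742]
tcp_rot: [3.14, 0.0, 1.52]
ft_force: [0.7, 0.5, -1.1]
gripper_width: 0.0359
```

Run:
```python
from plant import bot
from h import *
s=bot.read_state()
shift(s,[.5097,.2451,.27],57.1)
# approach perpendicular offset (tester -x side / +x side)
a=np.radians(-32.9);print('pre',np.array([.5097,.2451])-0.1*np.array([np.cos(a),np.sin(a)]))
```

```text
t 9.75 pos [ 0.5531 -0.021   0.2742] rpy [1.7992e+02 1.0000e-02 8.7100e+01] F [ 0.7  0.5 -1.1] w 0.0359
shift [263.5 -56.8   4.1] turn 30.0 rows>= 5.4
pre [0.42573801 0.29941744]
```

Emit:
jog_arm --motion "48 -10 0 6; 96 -20 0 12; 144 -30 0 18; 192 -40 0 24; 240 -51 0 30"

```text
time_s: 10.25
tool_pos: [0.5126, 0.2228, 0.272]
tcp_rot: [-3.14, 0.002, 0.992]
ft_force: [0.3, -1.2, -0.1]
gripper_width: 0.0352
```

Emit:
jog_arm --motion "0 0 0 0; 0 0 0 0; 0 0 0 0; 0 0 0 0"

```text
time_s: 10.65
tool_pos: [0.5141, 0.22, 0.2732]
tcp_rot: [-3.141, 0.001, 0.995]
ft_force: [-0.7, -0.0, -1.1]
gripper_width: 0.0353
```

Run:
```python
from plant import bot
from h import *
import pickle
s=bot.read_state();c=bot.get_calibration('wrist')
im=bot.grab_frame("wrist");cv2.imwrite('pics/w9.png',im);pickle.dump((s,c),open('w9.pkl','wb'))
shift(s,[.5097,.2451,.25],57.1)
```

```text
t 10.65 pos [0.5141 0.22   0.2732] rpy [-1.7997e+02  5.0000e-02  5.7000e+01] F [-0.7 -0.  -1.1] w 0.0353
shift [ 18.7 -17.4  23.2] turn -0.1 rows>= 0.7
```

View pics/w9.png

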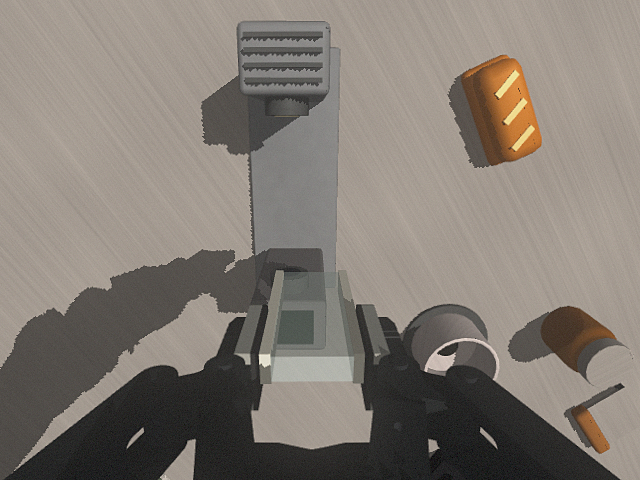

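Run:
```python
from h import *
import pickle
s,c=pickle.load(open('w9.pkl','rb'))
im=cv2.imread('pics/w9.png')
cv2.imwrite('pics/w9a.png',cv2.resize(im[10:130,225:355],None,fx=5,fy=5,interpolation=cv2.INTER_CUBIC))
def box(ctr,yaw,xs,ys,z):
    a=np.radians(yaw);X=np.array([np.cos(a),np.sin(a),0]);Y=np.array([-np.sin(a),np.cos(a),0])
    return [np.array(ctr)+X*sx*xs+Y*sy*ys+np.array([0,0,z]) for sx,sy in((-1,-1),(1,-1),(1,1),(-1,1))]
C=np.array([.5097,.2451,0]);a=np.radians(-32.9);Y=np.array([-np.sin(a),np.cos(a),0])
for p in [box(C,-32.9,.045,.125,.01),box(C+.0975*Y,-32.9,.03,.0225,.143),box(C-.0975*Y,-32.9,.03,.0225,.143)]:
    print(proj(c,p).round(1).tolist())
    cv2.polylines(im,[(proj(c,p)*16).astype(int)],True,(0,255,255),1,cv2.LINE_AA,4)
cv2.imwrite('pics/w9o.png',cv2.resize(im[0:380,200:390],None,fx=1.57,fy=1.57,interpolation=cv2.INTER_CUBIC))
```

```text
[[257.0, 289.4], [336.0, 289.3], [340.5, 48.0], [245.8, 48.4]]
[[239.8, 97.1], [330.9, 96.7], [331.7, 21.5], [236.2, 22.0]]
[[253.8, 352.5], [327.5, 352.5], [328.2, 302.8], [250.9, 302.8]]
```

View pics/w9a.png

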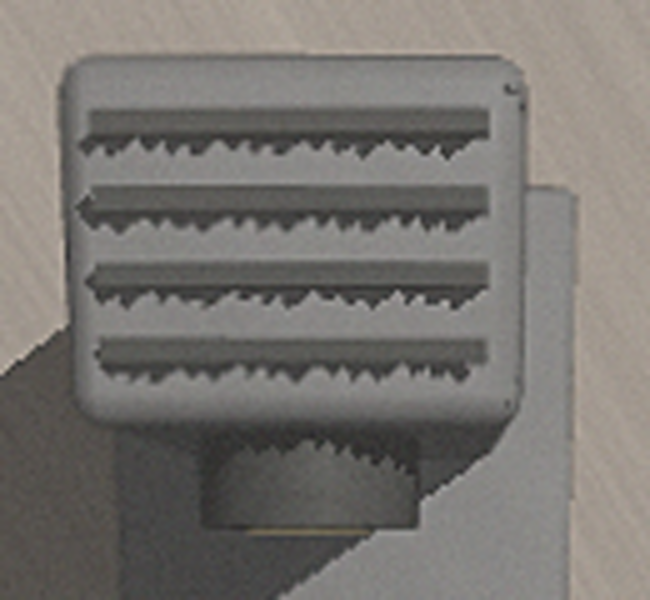

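View pics/w9o.png

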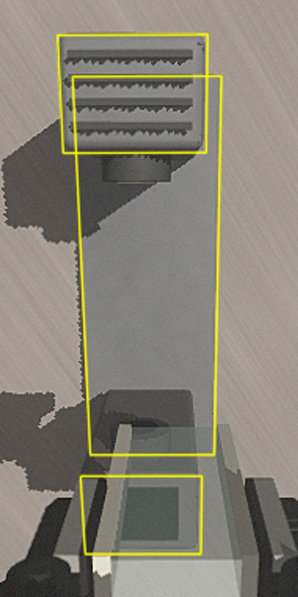

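Run:
```python
from h import *
import pickle
s,c=pickle.load(open('w9.pkl','rb'))
im=cv2.GaussianBlur(cv2.imread('pics/w9.png'),(0,0),1).astype(float)
# plate is neutral grey, table is reddish: use R-B
d=cv2.GaussianBlur(im[:,:,2]-im[:,:,0],(0,0),1.5)
def edges(r0,r1,guess,w,sgn):
    out=[]
    for r in range(r0,r1,3):
        g=int(guess(r)); seg=d[r,g-w:g+w+1]; lo,hi=seg[:4].mean(),seg[-4:].mean(); m=(lo+hi)/2
        i=np.where(np.diff(np.sign((seg-m)*sgn))>0)[0]
        if len(i)==0: continue
        i=i[0]; out.append((g-w+i+(m-seg[i])/(seg[i+1]-seg[i]),r))
    return np.array(out)
R=edges(60,270,lambda r:340.5-4.5*(r-48)/241,9,1)
L=edges(160,230,lambda r:245.8+11.2*(r-48)/241,9,-1)
L2=edges(105,160,lambda r:245.8+11.2*(r-48)/241,9,-1)
for n,e in(('R',R),('L',L),('L2',L2)):
    P=plane(c,e,.01)[:,:2]
    for _ in range(3):
        v=cv2.fitLine(P.astype(np.float32),cv2.DIST_HUBER,0,.001,.001).ravel()
        nn=np.array([-v[1],v[0]]);res=(P-v[2:])@nn;P=P[abs(res)<.0015]
    if v[1]<0:v[:2]*=-1
    t=np.radians(57.1);nx=np.array([np.sin(t),-np.cos(t)])
    # offset in tester-x at the tester center
    k=((np.array([.5097,.2451])-v[2:])@[np.cos(t),np.sin(t)])/(v[:2]@[np.cos(t),np.sin(t)])
    q=v[2:]+k*v[:2]
    print(n,len(P),'dir',np.degrees(np.arctan2(v[1],v[0])).round(2),'offset x mm',((q-[.5097,.2451])@nx*1000).round(2),'rms',res.std()*1000)
```

```text
R 70 dir 56.92 offset x mm 43.72 rms 0.1162506591933305
L 24 dir 57.05 offset x mm -47.38 rms 0.23864398354177677
L2 19 dir 55.94 offset x mm -46.56 rms 0.4430333401507097
```

Run:
```python
from h import *
from plant import bot
t=np.radians(57.1);Yd=np.array([np.cos(t),np.sin(t)]);nx=np.array([np.sin(t),-np.cos(t)]);C=np.array([.5097,.2451])
def run(cn,file,z,offs,span,tag,w=8):
    c=bot.get_calibration(cn);im=cv2.imread(file).astype(np.float32)
    # sample across the edge in metric coords on plane z; channel = gray and R-B
    for ch in('rb','g'):
        d=im[:,:,2]-im[:,:,0] if ch=='rb' else im.mean(2)
        d=cv2.GaussianBlur(d,(0,0),0.8)
        pts=[]
        u=np.arange(-w,w+.01,.25)/1000
        prof=[]
        for y in np.arange(span[0],span[1],.002):
            q=np.c_[C+Yd*y+np.outer(u+offs,nx),np.full(len(u),z)]
            p=proj(c,q).astype(np.float32)
            prof.append(cv2.remap(d,p[:,:1],p[:,1:],cv2.INTER_LINEAR).ravel())
        prof=np.array(prof)
        half=np.array_split(prof,2)
        r=[]
        for h in half:
            m=h.mean(0);g=np.gradient(cv2.GaussianBlur(m[None],(0,0),2).ravel());i=np.argmax(abs(g[4:-4]))+4;r.append(u[i]*1000)
        print(tag,ch,r)
run('top','pics/top0.png',.01,.045,(-.09,.06),'top R')
run('top','pics/top0.png',.01,-.045,(-.055,.0),'top L')
run('scene','pics/scene0.png',.01,.045,(-.11,.11),'scene R')
run('scene','pics/scene0.png',.01,-.045,(-.06,.05),'scene L')
```

```text
top R rb [np.float64(-1.0), np.float64(-0.75)]
top R g [np.float64(0.0), np.float64(0.25)]
top L rb [np.float64(-3.75), np.float64(-2.5)]
top L g [np.float64(-4.75), np.float64(-3.5)]
scene R rb [np.float64(7.0), np.float64(7.0)]
scene R g [np.float64(1.75), np.float64(2.0)]
scene L rb [np.float64(2.25), np.float64(2.5)]
scene L g [np.float64(0.75), np.float64(1.25)]
```

Run:
```python
from h import *
import pickle
s,c=pickle.load(open('w9.pkl','rb'))
t=np.radians(57.1);Yd=np.array([np.cos(t),np.sin(t)]);nx=np.array([np.sin(t),-np.cos(t)]);C=np.array([.5097,.2451])
th=np.linspace(0,2*np.pi,181)
for y in(.062,.075):
    P=np.c_[C+Yd*y+np.outer(.016*np.cos(th),nx),.115+.016*np.sin(th)]
    q=proj(c,P);print(y,q.min(0),q.max(0))
# receiver top right edge, housing ref
for z in(.143,.14):print(z,proj(c,np.c_[C+np.outer([.0750,.0975,.12],Yd)*-1+.03*nx,[z]*3]))
im=cv2.imread('pics/w9.png');cv2.imwrite('pics/w9b.png',cv2.resize(im[235:365,240:350],None,fx=5,fy=4.5,interpolation=cv2.INTER_CUBIC))
```

```text
0.062 [266.18488146 117.19942581] [309.77462116 117.3813008 ]
0.075 [265.5788097   97.64816796] [309.72954641  99.55960462]
0.143 [[328.17616594 302.77505808]
 [327.8102838  328.25861825]
 [327.45512078 352.49818793]]
0.14 [[328.01810483 301.03504907]
 [327.65980388 326.33238168]
 [327.31185037 350.40795326]]
```

View pics/w9b.png

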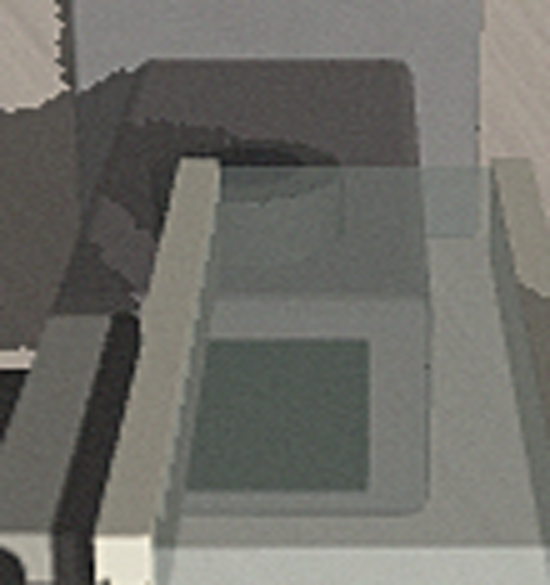

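Emit:
jog_arm --motion "10 -9 0 0; 19.5 -18.5 0 0; 19.5 -18.5 0 0; 19.5 -18.5 10 0; 19.5 -18.5 20 0"

```text
time_s: 11.2
tool_pos: [0.509, 0.2479, 0.2531]
tcp_rot: [3.141, -0.0, 0.997]
ft_force: [0.2, -0.4, -0.3]
gripper_width: 0.0352
```

Emit:
jog_arm --motion "0 0 20 0; 0 0 40 0; 0 0 60 0; 0 0 80 0; 0 0 80 0"

```text
time_s: 11.7
tool_pos: [0.5065, 0.2466, 0.1701]
tcp_rot: [-3.138, 0.005, 0.996]
ft_force: [-0.6, -0.3, -0.3]
gripper_width: 0.0356
```

Run:
```python
from plant import bot
from h import *
import pickle
s=bot.read_state();c=bot.get_calibration('wrist')
im=bot.grab_frame("wrist");cv2.imwrite('pics/w10.png',im);pickle.dump((s,c),open('w10.pkl','wb'))
shift(s,[.5094,.2465,.1215],57.0)
t=np.radians(57.0);Yd=np.array([np.cos(t),np.sin(t)]);nx=np.array([np.sin(t),-np.cos(t)]);C=np.array([.5094,.2465])
th=np.linspace(0,2*np.pi,181)
for y in(.062,-.062):
    P=np.c_[C+Yd*y+np.outer(.016*np.cos(th),nx),.115+.016*np.sin(th)]
    q=proj(c,P);print(y,q.min(0),q.max(0))
for sy in(1,-1):
    print(proj(c,np.c_[[C+Yd*y*sy+x*nx for y in(.075,.12) for x in(-.03,.03)],[.143]*4]).round(1).tolist())
```

```text
t 11.7 pos [0.5065 0.2466 0.1701] rpy [-179.77    0.3    57.08] F [-0.6 -0.3 -0.3] w 0.0356
shift [ 1.7  2.7 48.6] turn 0.08 rows>= 1.0
0.062 [285.39419751 150.60842888] [350.12437361 156.79478683]
-0.062 [289.52798816 350.25627289] [343.05829001 382.78947389]
[[247.1, 128.2], [390.5, 128.6], [242.1, 8.6], [397.1, 9.0]]
[[261.5, 416.4], [371.7, 416.7], [265.0, 476.7], [367.2, 477.0]]
```

View pics/w10.png

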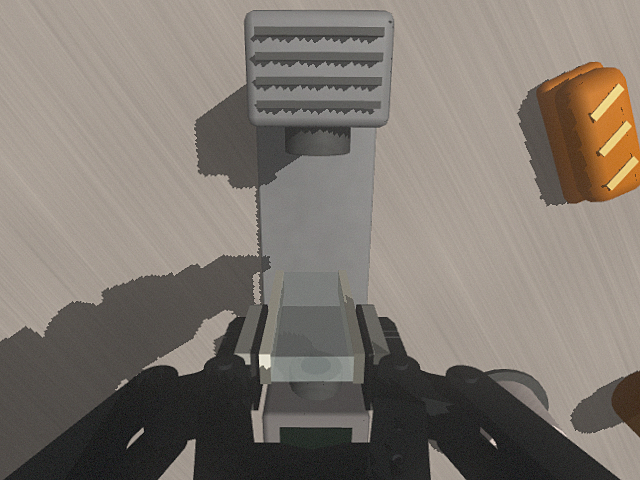

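Emit:
jog_arm --motion "0 0 0 0; 0 0 0 0; 0 0 0 0"

```text
time_s: 12.05
tool_pos: [0.5097, 0.248, 0.1748]
tcp_rot: [3.14, -0.001, 0.997]
ft_force: [0.3, 0.3, -0.8]
gripper_width: 0.0356
```

Run:
```python
from plant import bot
from h import *
shift(bot.read_state(),[.5094,.2465,.1215],57.0)
```

```text
t 12.05 pos [0.5097 0.248  0.1748] rpy [ 1.7993e+02 -8.0000e-02  5.7100e+01] F [ 0.3  0.3 -0.8] w 0.0356
shift [-1.5  0.5 53.3] turn 0.1 rows>= 1.1
```

Emit:
jog_arm --motion "-1 0 12 0; -1.5 0.5 24 0; -1.5 0.5 36 0; -1.5 0.5 46 0; -1.5 0.5 53 0"

```text
time_s: 12.55
tool_pos: [0.5079, 0.246, 0.1191]
tcp_rot: [-3.14, 0.001, 0.997]
ft_force: [-1.0, 0.2, -1.1]
gripper_width: 0.0353
```

Emit:
jog_arm --motion "0 0 0 0; 0 0 0 0; 0 0 0 0; 0 0 0 0; 0 0 0 0"

```text
time_s: 13.05
tool_pos: [0.5089, 0.2464, 0.1212]
tcp_rot: [3.141, -0.001, 0.997]
ft_force: [-0.6, 0.4, -0.6]
gripper_width: 0.0353
```

Run:
```python
from plant import bot
from h import *
import pickle
s=bot.read_state();c=bot.get_calibration('wrist')
im=bot.grab_frame("wrist");cv2.imwrite('pics/w11.png',im);pickle.dump((s,c),open('w11.pkl','wb'))
shift(s,[.5094,.2465,.1215],57.0)
t=np.radians(57.0);Yd=np.array([np.cos(t),np.sin(t)]);nx=np.array([np.sin(t),-np.cos(t)]);C=np.array([.5094,.2465])
th=np.linspace(0,2*np.pi,181)
for y in(.062,-.062):
    P=np.c_[C+Yd*y+np.outer(.016*np.cos(th),nx),.115+.016*np.sin(th)]
    q=proj(c,P);print(y,q.min(0),q.max(0))
for sy in(1,-1):
    print(proj(c,np.c_[[C+Yd*y*sy+x*nx for y in(.075,.12) for x in(-.03,.03)],[.143]*4]).round(1).tolist())
bot.grab_frame('scene'); im2=bot.grab_frame('scene')
cv2.imwrite('pics/s11.png',cv2.resize(im2[110:230,300:460],None,fx=5,fy=5,interpolation=cv2.INTER_CUBIC))
cv2.imwrite('pics/w11c.png',cv2.resize(im[60:200,240:420],None,fx=4.4,fy=4,interpolation=cv2.INTER_CUBIC))
```

```text
t 13.05 pos [0.5089 0.2464 0.1212] rpy [ 1.7997e+02 -4.0000e-02  5.7100e+01] F [-0.6  0.4 -0.6] w 0.0353
shift [ 0.4  0.3 -0.3] turn 0.1 rows>= 0.0
0.062 [271.06059623 163.88727789] [356.06823999 174.71738872]
-0.062 [279.29574824 406.15702401] [345.74543223 456.03024912]
[[214.6, 137.1], [413.9, 137.6], [204.3, -32.6], [425.6, -31.7]]
[[242.9, 500.8], [382.4, 500.8], [249.1, 567.3], [375.6, 567.2]]
```

View pics/w11.png

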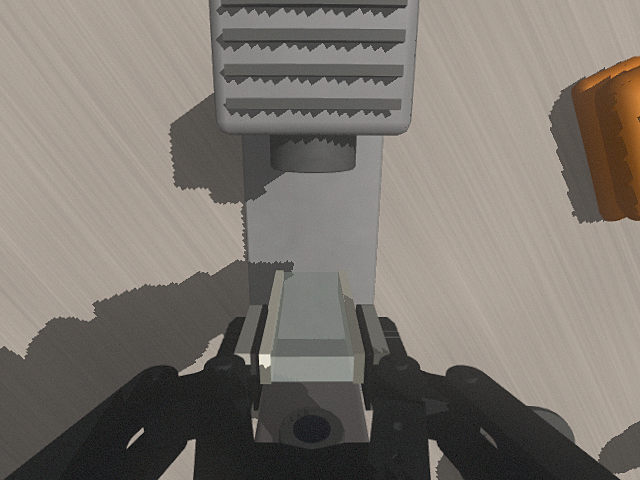

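View pics/s11.png

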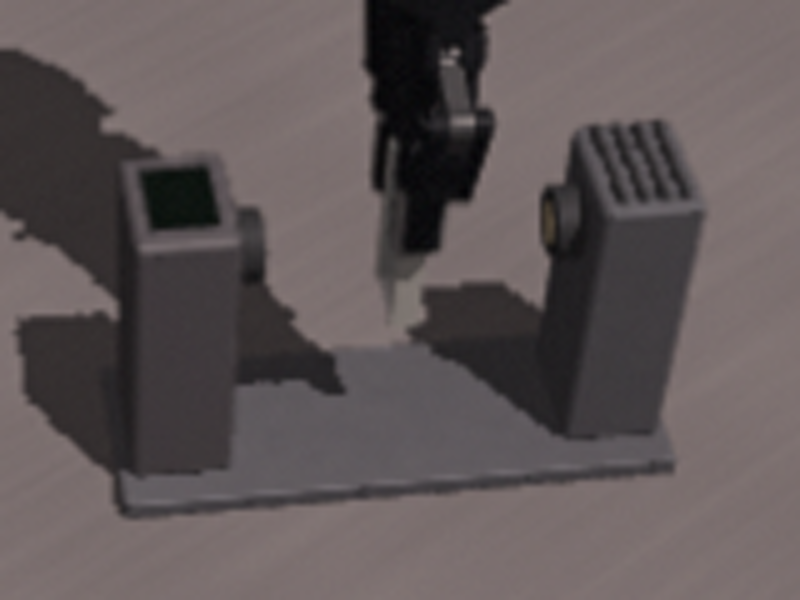

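View pics/w11c.png

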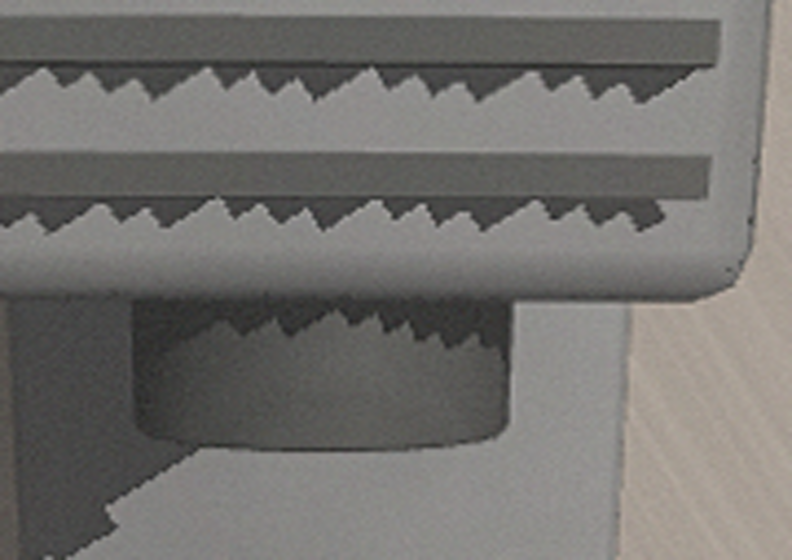

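Emit:
jog_arm --motion "0.5 0 -0.3 0; 1 0 -0.3 0; 1 0 -0.3 0; 1 0 -0.3 0; 1 0 -0.3 0"

```text
time_s: 13.7
tool_pos: [0.5091, 0.2471, 0.121]
tcp_rot: [-3.142, 0.0, 0.997]
ft_force: [0.3, -0.9, -1.0]
gripper_width: 0.0359
```

Emit:
jog_arm --motion "0 0 0 0; 0 0 0 0; 0 0 0 0; 0 0 0 0; 0 0 0 0"

```text
time_s: 14.2
tool_pos: [0.5092, 0.2471, 0.1211]
tcp_rot: [3.142, -0.0, 0.997]
ft_force: [0.2, -0.4, -0.5]
gripper_width: 0.0356
```

Run:
```python
from plant import bot
from h import *
s=bot.read_state();c=bot.get_calibration('wrist')
shift(s,[.5096,.2472,.1215],57.0);print(abs(s['dq']).max())
p=s['tool_pos'];y=s['tcp_rot'][2]
X=np.array([np.cos(y),np.sin(y),0]);Y=np.array([np.sin(y),-np.cos(y),0])
for z in(.031,-.044): print(z,proj(c,[p+X*a+Y*b+[0,0,z] for a in(-.006,.006) for b in (-.018,.018)]).round(1).tolist())
im=bot.grab_frame('wrist');cv2.imwrite('pics/w12c.png',cv2.resize(im[250:400,220:400],None,fx=4.4,fy=4,interpolation=cv2.INTER_CUBIC))
```

```text
t 14.2 pos [0.5092 0.2471 0.1211] rpy [180.   -0.   57.1] F [ 0.2 -0.4 -0.5] w 0.0356
shift [ 0.3  0.3 -0.4] turn 0.1 rows>= 0.0
0.002505286208016005
0.031 [[260.3, 383.7], [364.8, 383.6], [258.7, 353.9], [366.5, 353.9]]
-0.044 [[277.7, 291.2], [346.3, 291.2], [277.0, 270.0], [347.0, 270.0]]
```

View pics/w12c.png

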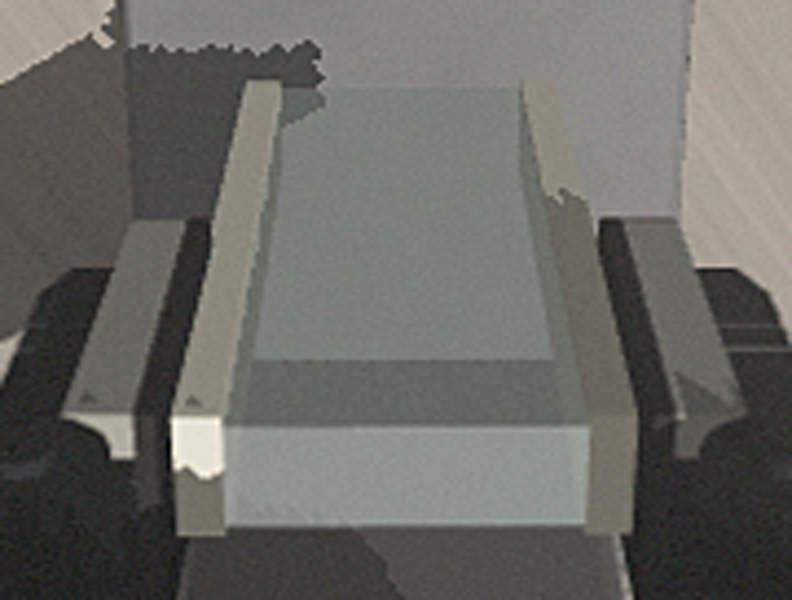

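```bash
python3 -c "
from plant import bot
print(bot.sign_off())"
```

```text
the job is handed in; nothing more can be done
None
```

I took the tall cell out of the rack by its frosted rails (35 N grip) and dipped it about 2 cm into the dust-off cup for a little over a second. It is now held upright in the light tester. I handed the job in at about 14.3 s, with the arm still holding the cell there.

- **Final pose:** the tool centre point was at (0.5092, 0.2471, 0.1211) m, within about 0.5 mm and 0.1° of the target I worked out. The window centre is at about 115 mm height.
- **In the hand:** the cell sat at the same pixels in the last wrist picture as after the lift, so it had not slipped and was upright. Joint speeds were near zero.
- **Contact:** outside forces stayed near zero over the cup and the tester. The only load seen was about 5 N while the fingers closed on the cell. The pictures show no contact with the cup or the tester. I did not re-measure the other cells, jar, loaf or scraper at the end, but nothing came near them.
- **Disagreement:** the views of the tester's centre differed by 1–2 mm sideways. The base-plate edges in the top and wrist pictures put it up to 1.8 mm to one side, and the less reliable scene camera put it about 1.5 mm to the other. The wrist view of the housings and lens tubes fell between them. I used the lens tubes for the final centring, so I expect the cell to be within about 1 mm of the beam.

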